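# Drive a hinge pin home with a spring pin setter

## Task

Drive the hinge pin fully home with one blow of the spring pin setter: draw the striker back by its upright knob until the sear catches it, taking care not to haul it hard against the rubber buffer behind, and let go of the knob so that the striker stays cocked. Then press the sear's thumb pad gently down to fire the striker, and take the hand away. Do not push the pin yourself, and leave the loupe, the parts tin and the bench block beside the setter where they are.

Things in the scene. Friction and masses are not known exactly. Their poses are not given: they have to be found in the camera images.
- setter: Spring pin setter, fixed on the cupboard top: grey base plate 320 x 90 x 12 mm with an aluminium slideway, and at its front end an aluminium hinge knuckle (42 x 44 x 50 mm under a clamp bar, top 78 mm up) that holds the pin. Origin: centre of the plate's underside, from which all heights are given. Own +x is the direction in which the striker fires, z up, y across.
- knob (a point): Middle of the cocking knob: upright dark ribbed cylinder, 20 mm in diameter, from 68 to 104 mm up, this point 88 mm up. Moves with the striker along the setter's x (at x = +45 mm at the start). A spring pulls it to +x with 7 N at rest, 10.5 N at 55 mm of draw; the sear adds 1 to 3 N from about 28 to 15 mm before the catch. Round it all is under 60 mm high, but the clamp bar 75 mm ahead (78 mm).
- striker (a joint): Draw in m of the striker (steel bar 14 x 14 mm on the slideway, carrying the knob): 0 at the start, resting on the pin's head; grows as drawn back along the setter's -x; -0.007 when the pin is flush. The sear catches at a draw set by a clamped collar that differs each time, from 0.034 to 0.056. Once caught it stays back by itself: the knob feels unloaded when eased forward to there.
- buffer_face (a point): Centre of the front face of the black rubber buffer, 12 mm in diameter, 39 mm up, under the sear, which the striker meets about 1.5 mm after the sear has caught; from there the pull rises steeply, by 3 N per mm that the buffer gives. It must not be pushed in more than 3.5 mm (10 N over the spring's load).
- thumb_pad (a point): Centre of the top of the sear's thumb pad: dark ribbed, 32 x 30 mm, 60 mm up, at x = -148 mm of the setter, at the rear end of the sear lever (which pivots 42 mm ahead of it, 50 mm up; the lever rises to 70 mm in a step 18 mm ahead of this point). Pressing it down 5 to 10 mm with some 3 to 8 N trips the sear; the lever's stop comes after about 12 mm. More than 25 N is rough handling.
- sear: The sear lever itself, dark steel, 108 mm long and 30 mm wide; origin on its pivot. Its roller tooth drops in front of the collar on the striker.
- pin (a joint): How far the pin has been driven, in m: 0 at the start (head 7 mm proud of the knuckle), 0.007 = flush. It is tight: about 28 N.
- loupe_mid (a point): Centre of the loupe (dark eyeglass with an orange rim, 32 mm across, 27 mm tall), a bystander beside the setter.
- tin_mid (a point): Centre of the parts tin (round, light, 41 mm across, 20 mm tall), a bystander beside the setter.
- block_mid (a point): Centre of the bench block (six-sided steel block with holes, 36 x 42 x 25 mm), a bystander beside the setter.
- pin_head (a point): The steel hinge pin, 10 mm in diameter, lying along the setter's x, 40 mm up; this point is the centre of its head, which faces the striker.

How it is judged:
On the way, in this order (a step that is already met when the one before it is completed fails the run):
1. the striker is caught by the sear at full draw (more than 30 mm back) with nothing touching it, and the pin has not been driven yet (value of joint striker above 0.03 m and contact force between each of the fingers, the arm and striker below 0.3 N and value of joint pin below 0.001 m), for 0.3 s.
2. the striker has fired and the pin is home (at least 6 of 7 mm) (value of joint striker below 0 m and value of joint pin above 0.006 m), for 0.2 s.
At the end, for the whole second after the job is handed in: the pin is driven home (at least 6 of its 7 mm, flush within 1 mm) and the striker rests forward against it, still (all of step 2 and velocity of joint striker below 0.02 m/s); the robot touches nothing.
It fails at once if the rubber buffer is pushed in more than 3.5 mm (striker hauled back too hard) (distance of buffer_face from where it was at the start of the episode above 0.0035 m).
It fails at once if the robot pushes the pin itself (contact force between any of the fingers, the arm and pin above 1 N).
It fails at once if the sear is pressed with more than 25 N (contact force between any of the fingers, the arm and sear above 25 N).
It fails at once if the loupe, parts tin or bench block is moved more than 20 mm (distance of any of loupe_mid, tin_mid, block_mid from where it was at the start of the episode above 0.02 m).
It also fails if it takes over 64 s, if anything falls off the work surface, if the arm or the gripper's body presses on something with over 40 N, if the wrist force passes 120 N, or if a joint passes its speed limit or range.

## Robot

A 6-joint arm with a two-finger parallel gripper is mounted at the origin on a cart in front of the work surface, level with it; the furniture and walls round the work are solid. World frame = base frame: x ahead of the robot, y to its left, z up, the work surface at z = 0. Lengths are in m, angles in rad, forces in N, time in s.
With the tool pointing down it reaches from about 0.35 to 0.975 m from the base axis. Payload 4.9 kg.
Tool frame: the origin (TCP) lies at the very end of the fingers, on their centre line; the grasp point (between the pads) lies 19 mm behind it; z points along the fingers, y is the line along which they close (so a half turn about z gives the same grasp; the last joint's range is limited). The gripper opens to 85 mm and grips with 20 to 120 N. Pads are 22 mm wide; open, the fingers measure 114 mm over their backs; the gripper's body (76 mm by 85 mm) begins 54 mm behind the grasp point. The pads swing forward as they close: fully open they stand 13 mm farther back than shut.
Start: joints at [1.151, 0.053, 1.613, -0, 1.476, -0.119], TCP at [0.185, 0.597, 0.231] pointing down, gripper open.
Joint ranges: [-3.01, 3.01], [-1.01, 2.22], [0.06, 2.58], [-1.02, 4.17], [0.09, 2.62], [-3.14, 3.14]. Speed limits (rad/s): [2.57, 2.57, 3.14, 3.14, 3.14, 3.14].

## Interface

Orientations are given as a rotation vector (axis times angle).
In Python, from station import ctrl, imaging gives the robot as it stands.
- The arm moves only by the tool play_rows, never from a script. Its argument "series" is a list of rows, each a list of 3 entries, a list of its own where there are three numbers: the opening, from 0 (shut) to 1 (fully open), then the shift along the tool's x, y, z each as a share of 0.05 m, from -1 to 1, then the turn, a rotation vector about the tool's x, y, z each as a share of 8 degrees, from -1 to 1. In form: [[grip, [dx, dy, dz], [ax, ay, az]], ...]. A call has 1 to 8 rows; each row shifts and turns the commanded pose from where the row before left it, along the tool's axes as they then stand; what a row does not reach is not made up. A row lasts 1/8 s, in which the tool goes at most 62.5 mm and 10.7 degrees, less where a joint would pass 70% of its speed; a pose out of reach is approached as far as the arm can. A call with a number of a shift or a turn outside -1 to 1 is refused whole. A call with a gripper value outside its range is refused whole. The fingers move at their own pace and stop on an object; "force" is the grip in N (left out, the last holds). Time passes only in rows, so rows that do not move let the fingers close. It gives the time, the measured TCP pose, the force, the opening and the grip force at its end, in the units of the state.
- ctrl.get_obs(): the state, without advancing time (a new reading comes with each control period).
- imaging.get_image(name): name is "scene" or "top" or "wrist"; returns a dict with "color" (400x640x3 uint8, blue, green, red), "fx", "fy", "cx", "cy" (pixels), "D" ([k1, k2, p1, p2, k3] as OpenCV has them; the pictures are not rectified), "extrinsics" (4x4, takes a point from world to camera coordinates); the wrist camera has in their place "hand_eye" (4x4, takes a point from camera to tool coordinates, whose origin is the TCP and whose axes are the flange's). Camera axes: x right, y down, z forward; pixel columns grow to the right and rows downward; lengths in m; the calibration is good to about 2 mm. A picture is of the moment at which its call begins: read the wrist's pose just before it. There is no depth.
- ctrl.finish_job(): hands the job in; it is judged then, once.
The state is a dict: "t": time; "q": joint angles; "dq": joint speeds; "effort": joint torques, N m; "tool_pos": TCP position; "tool_rot": TCP orientation; "contact_force": force on the tool from outside, world axes, zero at the start; "wrist_torque": the same for the moment, N m; "opening": finger opening in m; "grip_force": force on a finger pad.
Only numpy, scipy, OpenCV 4.12 (cv2) and the standard library are available. Lean on these libraries where they do the work, as an engineer would, in place of code of your own. Each camera call takes 0.05 s, during which the arm holds its last target. There are 200 camera calls.

## Working session

There is one attempt and no reset: what is moved stays moved. The work goes in short steps, Python scripts to look and compute and a tool call to move; the robot and the scene stay as the last step left them, time stands still between calls to the robot, and variables do not carry over. Pictures are saved under pics/ and viewed, at most 10 in all, crops included, and the job is handed in when it is done.

Besides the shell and the picture viewer there is one more tool, called after "Emit:" by a JSON object that holds its "fn" and its "kwargs", one argument or row to a line. play_rows: Moves the arm, as the interface text tells. Shift numbers are shares of 0.05 m and turn numbers shares of 8 degrees, none past 1 either way. Its arguments: {"type":"object","properties":{"series":{"type":"array"},"force":{"type":"number"}},"required":["series"]}

```bash
mkdir -p pics; cat > h.py <<'E'
import numpy as np, cv2
from scipy.spatial.transform import Rotation as R
from station import ctrl, imaging
def ray(im,uv,T=None):
    K=np.array([[im['fx'],0,im['cx']],[0,im['fy'],im['cy']],[0,0,1.]])
    p=cv2.undistortPoints(np.array([[uv]],float),K,np.array(im['D'],float))[0,0]
    d=np.array([p[0],p[1],1.])
    if 'extrinsics' in im: M=np.linalg.inv(np.array(im['extrinsics']))
    else: M=T@np.array(im['hand_eye'])
    return M[:3,3],M[:3,:3]@d
def onz(im,uv,z,T=None):
    o,d=ray(im,uv,T); return o+d*(z-o[2])/d[2]
def tool(o):
    T=np.eye(4);T[:3,:3]=R.from_rotvec(o['tool_rot']).as_matrix();T[:3,3]=o['tool_pos'];return T
E
python3 - <<'E'
from h import *
o=ctrl.get_obs();print(o);print(tool(o).round(3))
for n in('top','scene','wrist'):
    im=imaging.get_image(n);cv2.imwrite(f'pics/{n}0.png',im['color'])
    if n!='wrist':print(n,np.linalg.inv(np.array(im['extrinsics'])).round(3),im['fx'])
E
```

```text
{'t': 0.0, 'q': array([ 1.15102289e+00,  5.33421711e-02,  1.61427148e+00, -7.91914197e-06,
        1.47597692e+00, -1.19012992e-01]), 'dq': array([3.56561637e-05, 5.13784685e-04, 1.11042737e-03, 9.59315435e-04,
       6.52442462e-04, 4.97340181e-04]), 'effort': array([ 1.11665024e-03, -3.93677258e+01, -3.70179069e+01, -7.78687195e-05,
        6.96096671e-03, -2.32133289e-05]), 'tool_pos': array([0.18491442, 0.5963834 , 0.23008556]), 'tool_rot': array([-4.70574875e-01, -3.10561774e+00,  3.02792236e-03]), 'contact_force': array([-0.10168293,  0.69988273, -0.05958994]), 'wrist_torque': array([ 0.05113932,  0.00959743, -0.02067604]), 'grip_force': 0.0, 'opening': 0.08512686024245372}
[[-0.955  0.296 -0.001  0.185]
 [ 0.296  0.955 -0.002  0.596]
 [ 0.    -0.002 -1.     0.23 ]
 [ 0.     0.     0.     1.   ]]
top [[-0.009 -0.988  0.154  0.41 ]
 [-1.     0.008 -0.007  0.017]
 [ 0.005 -0.154 -0.988  0.918]
 [ 0.     0.     0.     1.   ]] 441.69829325526865
scene [[ 0.985 -0.138  0.107  0.464]
 [-0.174 -0.831  0.528 -0.562]
 [ 0.016 -0.538 -0.843  1.016]
 [ 0.     0.     0.     1.   ]] 516.829327072269
```

View pics/top0.png

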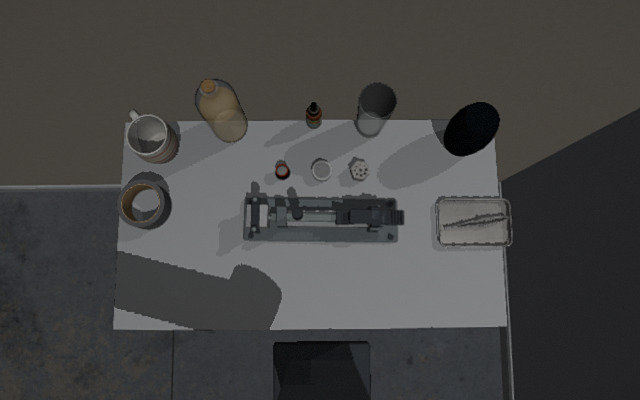

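View pics/scene0.png

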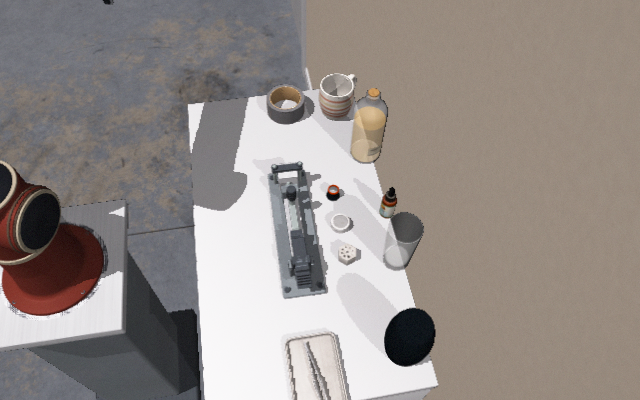

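The top view shows the setter firing to image left (world +y), with the knob near (297,212) and the thumb pad near (397,217). The loupe, tin and block are at (283,171), (321,170) and (360,170), on the far side.

```bash
python3 - <<'E'
from h import *
im=imaging.get_image('top');c=im['color'][150:260,225:425]
cv2.imwrite('pics/topc.png',cv2.convertScaleAbs(cv2.resize(c,None,fx=4,fy=4,interpolation=cv2.INTER_CUBIC),alpha=1.6))
im2=imaging.get_image('scene');
c2=im2['color'][150:305,255:365]
cv2.imwrite('pics/scc.png',cv2.resize(c2,None,fx=3.8,fy=3.8,interpolation=cv2.INTER_CUBIC))
for uv,z in(((297,208),.104),((397,217),.06),((244,240),.012),((398,241),.012)):print(uv,onz(im,uv,z).round(3))
for uv,z in(((291,187),.104),((301,280),.06)):print(uv,onz(im2,uv,z).round(3))
E
```

```text
(297, 208) [0.538 0.051 0.104]
(397, 217) [ 0.525 -0.144  0.06 ]
(244, 240) [0.486 0.164 0.012]
(398, 241) [ 0.482 -0.153  0.012]
(291, 187) [0.531 0.054 0.104]
(301, 280) [ 0.521 -0.142  0.06 ]
```

View pics/topc.png

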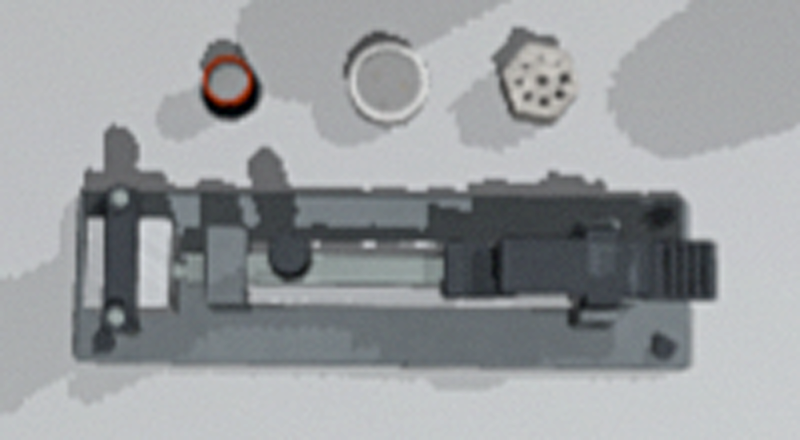

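View pics/scc.png

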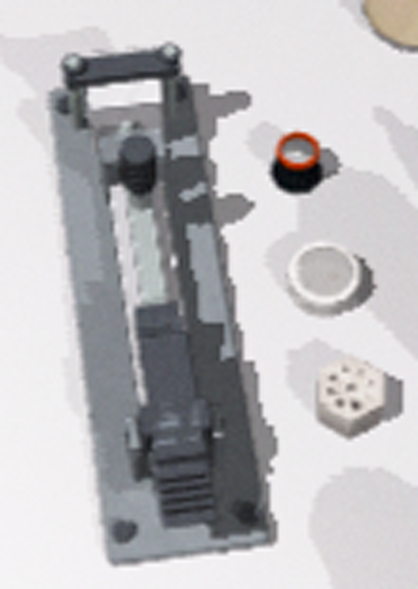

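The crops show the plate corners at crop (73,360), (690,367), (80,190), (688,195). The knob top is at crop (290,255) in the top view and (136,150) in the scene view. The pad centre is at about (688,270) in the top view.

```bash
python3 - <<'E'
from h import *
im=imaging.get_image('top');im2=imaging.get_image('scene')
t=lambda u,v,z:onz(im,(225+(u+.5)/4-.5,150+(v+.5)/4-.5),z)
s=lambda u,v,z:onz(im2,(255+u/3.8-.4,150+v/3.8-.4),z)
a,b,c,d=[t(*p,.012) for p in((73,362),(690,368),(80,190),(688,195))]
print('corners',*[x.round(4) for x in(a,b,c,d)])
ctr=(a+b+c+d)/4;ax=(a-b)/2+(c-d)/2;ax/=np.linalg.norm(ax)
print('ctr',ctr.round(4),'axis',ax.round(4),np.degrees(np.arctan2(ax[1],ax[0])))
print('knob exp',(ctr+.045*ax).round(4),'pad exp',(ctr-.148*ax).round(4))
print('knob',t(290,256,.104).round(4),s(136,150,.104).round(4),'pad',t(680,270,.06).round(4),s(186,498,.06).round(4))
e=s(50,95,.012),s(272,542,.012),s(105,562,.012);print(*[x.round(4) for x in e])
E
```

```text
corners [0.4861 0.1663 0.012 ] [ 0.4804 -0.151   0.012 ] [0.5759 0.1641 0.012 ] [ 0.5708 -0.1531  0.012 ]
ctr [0.5283 0.0066 0.012 ] axis [0.017  0.9999 0.    ] 89.02557759773367
knob exp [0.5291 0.0516 0.012 ] pad exp [ 0.5258 -0.1414  0.012 ]
knob [0.5271 0.0508 0.104 ] [0.5291 0.0494 0.104 ] pad [ 0.5249 -0.1388  0.06  ] [ 0.5258 -0.1438  0.06  ]
[0.4886 0.161  0.012 ] [ 0.571  -0.1563  0.012 ] [ 0.4795 -0.1526  0.012 ]
```

Emit:
{"fn": "play_rows", "kwargs": {
  "series": [
    [0.5,[0,0,0],[0,0,-1]],
    [0.5,[0,0,0],[0,0,-1]],
    [0.5,[-0.59,-0.9,0],[0,0,0]],
    [0.5,[-0.59,-0.9,0],[0,0,0]],
    [0.5,[-0.59,-0.9,0],[0,0,0]],
    [0.5,[-0.59,-0.9,0],[0,0,0]],
    [0.5,[-0.59,-0.9,0],[0,0,0]],
    [0.5,[-0.59,-0.9,0],[0,0,0]]
  ],
  "force": 20
}}

```text
t: 1.35
tool_pos: [0.357, 0.3217, 0.2315]
tool_rot: [0.033, 3.141, 0.001]
contact_force: [0.4, 0.3, 0.6]
opening: 0.0427
grip_force: 0.0
```

Emit:
{"fn": "play_rows", "kwargs": {
  "series": [
    [0.5,[-0.59,-0.9,0],[0,0,0]],
    [0.5,[-0.59,-0.9,0],[0,0,0]],
    [0.5,[-0.59,-0.9,0],[0,0,0]],
    [0.5,[-0.59,-0.9,0],[0,0,0]],
    [0.5,[-0.59,-0.9,0.3],[0,0,0]],
    [0.5,[-0.59,-0.9,0.3],[0,0,0]],
    [0.5,[0,0,0],[0,0,0]],
    [0.5,[0,0,0],[0,0,0]]
  ]
}}

```text
t: 2.35
tool_pos: [0.5273, 0.0496, 0.2014]
tool_rot: [-0.034, -3.141, -0.001]
contact_force: [0.3, 0.4, -0.0]
opening: 0.0428
grip_force: 0.0
```

```bash
python3 - <<'E'
from h import *
o=ctrl.get_obs();T=tool(o);print(o['t'],o['opening'],o['contact_force']);print(T.round(4))
im=imaging.get_image('wrist');cv2.imwrite('pics/w1.png',im['color'])
M=T@np.array(im['hand_eye']);print(M.round(3))
# predicted pixel of knob top and pad
K=np.array([[im['fx'],0,im['cx']],[0,im['fy'],im['cy']],[0,0,1.]])
W=np.linalg.inv(M)
print(cv2.projectPoints(np.array([[.529,.0505,.104],[.526,-.1414,.06]]),cv2.Rodrigues(W[:3,:3])[0],W[:3,3],K,np.array(im['D'],float))[0].round(1).tolist())
E
```

```text
2.35 0.0428186797667605 [ 0.27595742  0.3980176  -0.04674009]
[[-9.998e-01  2.190e-02 -3.000e-04  5.273e-01]
 [ 2.190e-02  9.998e-01  5.000e-04  4.960e-02]
 [ 3.000e-04  5.000e-04 -1.000e+00  2.014e-01]
 [ 0.000e+00  0.000e+00  0.000e+00  1.000e+00]]
[[ 0.023  0.945  0.328  0.442]
 [ 1.    -0.021 -0.007  0.051]
 [ 0.     0.328 -0.945  0.344]
 [ 0.     0.     0.     1.   ]]
[[[320.4, 201.2]], [[97.1, 185.1]]]
```

View pics/w1.png

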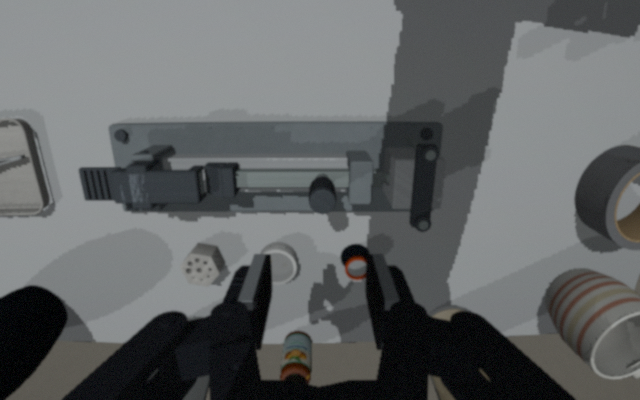

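The knob top appears at (322,199), against a predicted (320,201). The thumb pad is at (96,184), against a predicted (97,185). The estimate is good, so I'm descending astride the knob.

Emit:
{"fn": "play_rows", "kwargs": {
  "series": [
    [0.5,[-0.03,0.02,0.5],[0,0,0]],
    [0.5,[0,0,0.5],[0,0,0]],
    [0.5,[0,0,0.5],[0,0,0]],
    [0.5,[0,0,0.5],[0,0,0]],
    [0.5,[0,0,0.5],[0,0,0]],
    [0.5,[0,0,0],[0,0,0]],
    [0.5,[0,0,0],[0,0,0]]
  ]
}}

```text
t: 3.28
tool_pos: [0.5296, 0.0511, 0.0778]
tool_rot: [0.032, 3.139, -0.0]
contact_force: [0.4, 0.4, 0.7]
opening: 0.0429
grip_force: 0.0
```

Emit:
{"fn": "play_rows", "kwargs": {
  "series": [
    [0.5,[0,-0.1,0],[0,0,0]],
    [0.5,[0,-0.1,0],[0,0,0]],
    [0.5,[0,-0.1,0],[0,0,0]],
    [0.5,[0,0,0],[0,0,0]]
  ]
}}

```text
t: 3.78
tool_pos: [0.5295, 0.0366, 0.0775]
tool_rot: [0.036, 3.139, 0.007]
contact_force: [0.5, 7.2, 2.9]
opening: 0.0425
grip_force: 3.7
```

Emit:
{"fn": "play_rows", "kwargs": {
  "series": [
    [0.5,[0,-0.1,0],[0,0,0]],
    [0.5,[0,-0.1,0],[0,0,0]],
    [0.5,[0,-0.1,0],[0,0,0]],
    [0.5,[0,-0.1,0],[0,0,0]],
    [0.5,[0,0,0],[0,0,0]]
  ],
  "force": 60
}}

```text
t: 4.4
tool_pos: [0.529, 0.0171, 0.0775]
tool_rot: [0.035, 3.139, 0.008]
contact_force: [1.4, 9.3, 3.4]
opening: 0.0429
grip_force: 4.2
```

Emit:
{"fn": "play_rows", "kwargs": {
  "series": [
    [0.5,[0,-0.06,0],[0,0,0]],
    [0.5,[0,-0.04,0],[0,0,0]],
    [0.5,[0,0,0],[0,0,0]]
  ]
}}

```text
t: 4.78
tool_pos: [0.5289, 0.0123, 0.0774]
tool_rot: [0.035, 3.139, 0.008]
contact_force: [-0.7, 9.0, 2.8]
opening: 0.0429
grip_force: 4.5
```

Emit:
{"fn": "play_rows", "kwargs": {
  "series": [
    [0.5,[0,-0.04,0],[0,0,0]],
    [0.5,[0,0,0],[0,0,0]]
  ]
}}

```text
t: 5.03
tool_pos: [0.5289, 0.0104, 0.0775]
tool_rot: [0.035, 3.139, 0.008]
contact_force: [-0.1, 8.6, 3.3]
opening: 0.0425
grip_force: 4.7
```

Emit:
{"fn": "play_rows", "kwargs": {
  "series": [
    [0.5,[0,-0.04,0],[0,0,0]],
    [0.5,[0,0,0],[0,0,0]]
  ]
}}

```text
t: 5.28
tool_pos: [0.5289, 0.0084, 0.0775]
tool_rot: [0.035, 3.139, 0.009]
contact_force: [-0.1, 9.1, 2.7]
opening: 0.0427
grip_force: 4.7
```

Emit:
{"fn": "play_rows", "kwargs": {
  "series": [
    [0.5,[0,-0.03,0],[0,0,0]],
    [0.5,[0,0,0],[0,0,0]]
  ]
}}

```text
t: 5.52
tool_pos: [0.5288, 0.0068, 0.0775]
tool_rot: [0.035, 3.139, 0.008]
contact_force: [-0.3, 9.1, 3.0]
opening: 0.0429
grip_force: 4.6
```

Emit:
{"fn": "play_rows", "kwargs": {
  "series": [
    [0.5,[0,-0.02,0],[0,0,0]],
    [0.5,[0,0,0],[0,0,0]]
  ]
}}

```text
t: 5.78
tool_pos: [0.5288, 0.0056, 0.0775]
tool_rot: [0.035, 3.139, 0.007]
contact_force: [1.9, 7.9, 2.7]
opening: 0.0423
grip_force: 4.1
```

Emit:
{"fn": "play_rows", "kwargs": {
  "series": [
    [0.5,[0,-0.02,0],[0,0,0]],
    [0.5,[0,0,0],[0,0,0]]
  ]
}}

```text
t: 6.02
tool_pos: [0.5288, 0.0048, 0.0775]
tool_rot: [0.035, 3.139, 0.008]
contact_force: [1.0, 8.7, 3.0]
opening: 0.0426
grip_force: 4.7
```

Emit:
{"fn": "play_rows", "kwargs": {
  "series": [
    [0.5,[0,-0.02,0],[0,0,0]],
    [0.5,[0,0,0],[0,0,0]]
  ]
}}

```text
t: 6.28
tool_pos: [0.5288, 0.0039, 0.0775]
tool_rot: [0.035, 3.139, 0.008]
contact_force: [0.8, 8.8, 3.3]
opening: 0.0425
grip_force: 4.7
```

Emit:
{"fn": "play_rows", "kwargs": {
  "series": [
    [0.5,[0,-0.02,0],[0,0,0]],
    [0.5,[0,0,0],[0,0,0]]
  ]
}}

```text
t: 6.52
tool_pos: [0.5287, 0.0033, 0.0774]
tool_rot: [0.035, 3.139, 0.01]
contact_force: [0.7, 10.8, 3.3]
opening: 0.0423
grip_force: 5.4
```

Emit:
{"fn": "play_rows", "kwargs": {
  "series": [
    [0.5,[0,-0.02,0],[0,0,0]],
    [0.5,[0,0,0],[0,0,0]]
  ]
}}

```text
t: 6.78
tool_pos: [0.5287, 0.0027, 0.0775]
tool_rot: [0.035, 3.139, 0.011]
contact_force: [1.1, 12.7, 3.4]
opening: 0.0427
grip_force: 6.2
```

The force is rising as it would against the buffer, so I'm easing forward to test for the catch.

Emit:
{"fn": "play_rows", "kwargs": {
  "series": [
    [0.5,[0,0.06,0],[0,0,0]],
    [0.5,[0,0.06,0],[0,0,0]],
    [0.5,[0,0,0],[0,0,0]]
  ]
}}

```text
t: 7.15
tool_pos: [0.5282, 0.0058, 0.0767]
tool_rot: [0.034, 3.141, 0.0]
contact_force: [0.8, 1.8, 1.6]
opening: 0.0423
grip_force: 1.0
```

The knob is unloaded, so the striker is caught. I'm moving clear of it and lifting.

Emit:
{"fn": "play_rows", "kwargs": {
  "series": [
    [0.5,[0,0.08,0],[0,0,0]],
    [0.5,[0,0.08,0],[0,0,0]],
    [0.5,[0,0.04,0],[0,0,0]],
    [0.5,[0,0,0],[0,0,0]],
    [0.5,[0,0,0],[0,0,0]],
    [0.5,[0,0,0],[0,0,0]],
    [0.5,[0,0,0],[0,0,0]]
  ]
}}

```text
t: 8.02
tool_pos: [0.5282, 0.0158, 0.0763]
tool_rot: [-0.034, -3.141, 0.0]
contact_force: [-0.1, -0.7, 0.2]
opening: 0.0427
grip_force: 0.0
```

Emit:
{"fn": "play_rows", "kwargs": {
  "series": [
    [0.5,[0,0,-0.3],[0,0,0]],
    [0.5,[0,0,-0.4],[0,0,0]],
    [0.5,[0,0,-0.4],[0,0,0]],
    [0.5,[0,0,-0.4],[0,0,0]],
    [0.5,[0,0,0],[0,0,0]]
  ]
}}

```text
t: 8.65
tool_pos: [0.5298, 0.0157, 0.1542]
tool_rot: [0.034, 3.136, -0.001]
contact_force: [0.3, 0.7, 0.8]
opening: 0.0422
grip_force: 0.0
```

```bash
python3 - <<'E'
from h import *
o=ctrl.get_obs();print(o['t'],o['tool_pos'],o['contact_force'],tool(o)[:3,:3].round(3))
im=imaging.get_image('scene')
cv2.imwrite('pics/sc2.png',cv2.resize(im['color'][150:305,255:365],None,fx=3.8,fy=3.8,interpolation=cv2.INTER_CUBIC))
E
```

```text
8.65 [0.52982165 0.01572446 0.15422559] [0.29030359 0.73627166 0.76802383] [[-1.     0.022  0.005]
 [ 0.022  1.    -0.001]
 [-0.005 -0.    -1.   ]]
```

View pics/sc2.png

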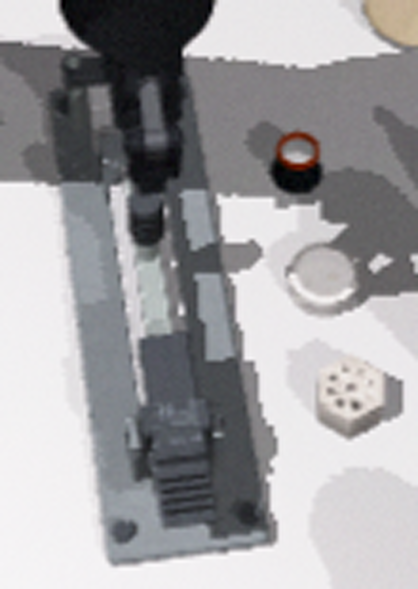

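The knob now sits back at about (145,225), against (136,150) at the start, so the striker is cocked. Next I move over the thumb pad with the fingers shut.

Emit:
{"fn": "play_rows", "kwargs": {
  "series": [
    [0,[0,-0.4,0],[0,0,0]],
    [0,[0,-0.8,0],[0,0,0]],
    [0,[0,-0.8,0],[0,0,0]],
    [0,[0,-0.8,0],[0,0,0]],
    [0,[0,-0.44,0],[0,0,0]],
    [0,[0,0,0.4],[0,0,0]],
    [0,[0,0,0.5],[0,0,0]],
    [0,[0,0,0],[0,0,0]]
  ],
  "force": 30
}}

```text
t: 9.7
tool_pos: [0.5219, -0.144, 0.1019]
tool_rot: [-0.033, -3.134, -0.005]
contact_force: [-1.5, -0.2, -0.1]
opening: -0.0
grip_force: 0.0
```

Emit:
{"fn": "play_rows", "kwargs": {
  "series": [
    [0,[0,0,0.4],[0,0,0]],
    [0,[0,0,0.2],[0,0,0]],
    [0,[0,0,0],[0,0,0]]
  ]
}}

```text
t: 10.07
tool_pos: [0.524, -0.1456, 0.0751]
tool_rot: [-0.033, -3.139, -0.001]
contact_force: [-0.3, 0.8, -0.1]
opening: -0.0001
grip_force: 0.0
```

Emit:
{"fn": "play_rows", "kwargs": {
  "series": [
    [0,[-0.03,0,0.1],[0,0,0]],
    [0,[0,0,0.1],[0,0,0]],
    [0,[0,0,0.06],[0,0,0]],
    [0,[0,0,0],[0,0,0]]
  ]
}}

```text
t: 10.58
tool_pos: [0.526, -0.1461, 0.063]
tool_rot: [-0.034, -3.141, -0.0]
contact_force: [0.0, 0.1, 0.6]
opening: -0.0002
grip_force: 0.0
```

Emit:
{"fn": "play_rows", "kwargs": {
  "series": [
    [0,[0,0,0.04],[0,0,0]],
    [0,[0,0,0.04],[0,0,0]],
    [0,[0,0,0],[0,0,0]]
  ]
}}

```text
t: 10.95
tool_pos: [0.5264, -0.1463, 0.0597]
tool_rot: [0.034, 3.141, -0.001]
contact_force: [-0.7, -0.1, 2.2]
opening: -0.0001
grip_force: 1.1
```

Emit:
{"fn": "play_rows", "kwargs": {
  "series": [
    [0,[0,0,0.04],[0,0,0]],
    [0,[0,0,0.04],[0,0,0]],
    [0,[0,0,0],[0,0,0]]
  ]
}}

```text
t: 11.32
tool_pos: [0.5266, -0.1468, 0.0563]
tool_rot: [0.034, 3.141, -0.002]
contact_force: [-3.0, -1.5, 5.6]
opening: -0.0002
grip_force: 2.9
```

Emit:
{"fn": "play_rows", "kwargs": {
  "series": [
    [0,[0,0,0.04],[0,0,0]],
    [0,[0,0,0],[0,0,0]]
  ]
}}

```text
t: 11.58
tool_pos: [0.5265, -0.147, 0.054]
tool_rot: [0.034, 3.141, -0.003]
contact_force: [-2.4, -4.3, 3.7]
opening: -0.0
grip_force: 2.3
```

Emit:
{"fn": "play_rows", "kwargs": {
  "series": [
    [0,[0,0,0.03],[0,0,0]],
    [0,[0,0,0],[0,0,0]]
  ]
}}

```text
t: 11.82
tool_pos: [0.5265, -0.146, 0.0517]
tool_rot: [0.034, 3.141, 0.0]
contact_force: [0.0, -0.9, 2.6]
opening: 0.0001
grip_force: 1.3
```

```bash
python3 - <<'E'
from h import *
im=imaging.get_image('top')
cv2.imwrite('pics/t3.png',cv2.convertScaleAbs(cv2.resize(im['color'][150:260,225:425],None,fx=4,fy=4,interpolation=cv2.INTER_CUBIC),alpha=1.6))
E
```

```text
(no output)
```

View pics/t3.png

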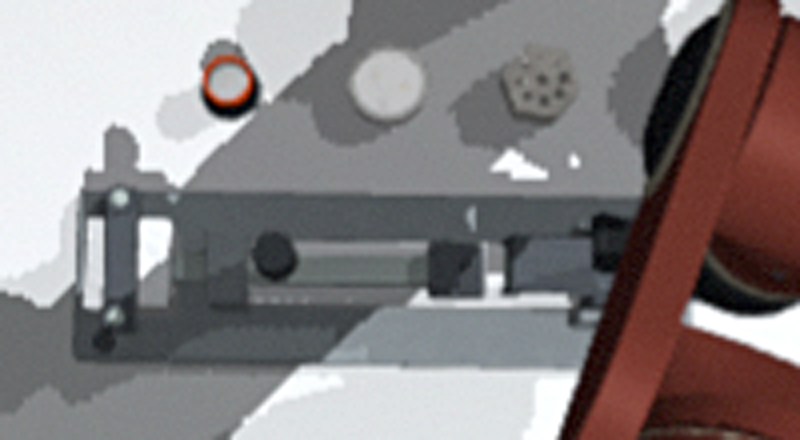

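The knob is at crop (275,256) against 290 at the start, about 7 mm forward of rest. The striker has fired and the pin is home, so I'm retreating.

Emit:
{"fn": "play_rows", "kwargs": {
  "series": [
    [0,[0,0,-0.3],[0,0,0]],
    [0,[0,0,-0.6],[0,0,0]],
    [0,[0,0,-0.6],[0,0,0]],
    [0,[0,0,-0.6],[0,0,0]],
    [0,[0,0,-0.4],[0,0,0]],
    [0,[0,0,0],[0,0,0]],
    [0,[0,0,0],[0,0,0]],
    [0,[0,0,0],[0,0,0]]
  ]
}}

```text
t: 12.88
tool_pos: [0.5253, -0.1457, 0.175]
tool_rot: [-0.034, -3.139, -0.002]
contact_force: [-0.8, 0.6, -0.5]
opening: -0.0004
grip_force: 0.0
```

```bash
python3 - <<'E'
from station import ctrl
o=ctrl.get_obs();print(o['tool_pos'],o['contact_force']);print(ctrl.finish_job())
E
```

```text
[ 0.52533287 -0.14569891  0.174963  ] [-0.84420887  0.56217096 -0.45223791]
the job is handed in; nothing more can be done
None
```

I cocked the striker, released it and fired it with a gentle press on the thumb pad. The top view then showed the knob about 7 mm forward of its start, so the pin looks home; the hand is clear and the job is handed in, though no verdict came back.

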